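# Latch the relay carrier into the test dock

### The arm

A 7-joint arm with a two-finger parallel gripper is mounted at the origin on a cart in front of the work surface, level with it; the furniture and walls round the work are solid. World frame = base frame: x ahead of the robot, y to its left, z up, the work surface at z = 0. Lengths are in m, angles in rad, forces in N, time in s.
With the tool pointing down it reaches from about 0.425 to 0.975 m from the base axis. Payload 16.7 kg.
Tool frame: the origin (TCP) lies on the centre line of the jaws, within the pads' length; the fingertips stand 22 mm ahead of it and the grasp point (between the pads) lies 3 mm ahead of it (manip.tips_ahead is the distance from the TCP to the fingertips, in m); z points along the fingers, y is the line along which they close (so a half turn about z gives the same grasp; the last joint's range is limited). The gripper opens to 85 mm and grips with 20 to 120 N. Pads are 22 mm wide; open, the fingers measure 114 mm over their backs; the gripper's body (76 mm by 85 mm) begins 54 mm behind the grasp point. The pads swing forward as they close: fully open they stand 13 mm farther back than shut.
Start: joints at [1.085, 0.426, 0.074, 1.606, -0.034, 1.111, -0.067], TCP at [0.223, -0.637, 0.253] pointing down, gripper open.
Joint ranges: [-2.85, 2.85], [-0.5, 2.14], [-1.23, 1.37], [0.21, 2.46], [-1.02, 4.16], [0.16, 2.05], [-2.73, 2.73]. Speed limits (rad/s): [1.89, 1.89, 2.39, 2.39, 3.01, 3.01, 3.01].

### API

Orientations are given as a unit quaternion [x, y, z, w].
In Python, from plant import manip gives the robot as it stands.
- The arm moves only by the tool carry_out, never from a script. Its argument "targets" is a list of rows, each an object of numbers: "x", "y", "z": the shift along the world's x, y, z in cm; "wx", "wy", "wz": the turn, a rotation vector about the world's x, y, z in rad; "grip": the gripper command: -1 is fully open, 1 is shut, values between are in proportion. A call has 1 to 20 rows; each row shifts and turns the commanded pose from where the row before left it; what a row does not reach is not made up. A row lasts 1/8 s, in which the tool goes at most 62.5 mm and 10.7 degrees, less where a joint would pass 70% of its speed; a pose out of reach is approached as far as the arm can. A call is refused whole if a number of a shift passes 6.25 or a number of a turn 0.188, either way. A call with a gripper value outside its range is refused whole. The fingers move at their own pace and stop on an object; the grip force is fixed at half the most. Time passes only in rows, so rows that do not move let the fingers close. It gives the time, the measured TCP pose, the force, the opening and the grip force at its end, in the units of the state.
- manip.get_state(): the state, without advancing time (a new reading comes with each control period).
- manip.camera(name): name is "scene" or "top" or "wrist"; returns (picture, depth): 384x512x3 uint8, red, green, blue; 384x512 float32, m along the optical axis (not along the pixel's ray), 0 where there is no reading.
- manip.calibration(name): a dict with "K" (3x3 intrinsics, pixels), "distortion" ([k1, k2, p1, p2, k3] as OpenCV has them; the pictures are not rectified), "extrinsics" (4x4, takes a point from world to camera coordinates). Camera axes: x right, y down, z forward; pixel columns grow to the right and rows downward; lengths in m; the calibration is good to about 2 mm. A picture is of the moment at which its call begins: read the wrist's pose just before it. calibration takes no time and is no camera call; for the wrist camera it gives the pose at the moment of the call.
- manip.close_job(): hands the job in; it is judged then, once.
The state is a dict: "time_s": time; "joint_positions": joint angles; "qd": joint speeds; "effort": joint torques, N m; "tcp_pos": TCP position; "ee_rot": TCP orientation; "ft_force": force on the tool from outside, world axes, zero at the start; "torque": the same for the moment, N m; "opening": finger opening in m; "gripper_force": force on a finger pad.
Only numpy, scipy, OpenCV 4.12 (cv2) and the standard library are available. Lean on these libraries where they do the work, as an engineer would, in place of code of your own. Each camera call takes 0.05 s, during which the arm holds its last target. There are 200 camera calls.

### The job

Slide the carrier plate with the clear-cased relay on it along the dovetail rails of the test dock, from the open end, fully home until the sprung side catch has snapped shut behind it, then let go of it. Leave the other carrier, the one with the low connector hood, where it lies.

Things in the scene. Friction and masses are not known exactly. Their poses are not given: they have to be found in the camera images.
- relay_grip (a point): Carrier to dock, one loose 150 g piece: grey dovetail plate 64 (x) x 52 (y) x 10 mm, long sides bevelled to 38 mm at the top, ends alike (either may lead); on it an 8 mm black socket and an upright clear-cased relay 36 (x) x 28 (y) x 48 mm. 66 mm tall over all. Point: the relay's centre, 42 mm above the plate's underside, over its centre; x along the plate. Grip across the 28 mm.
- hood_carrier: The other carrier, to be left alone: the same plate with a low beige-grey connector hood on it (about 36 mm tall over all). Origin at the centre of the plate's underside.
- dock: Test dock fixed to the bench, dark base 100 mm wide (y), 12 mm thick, x = -110 (open end, towards the robot) to 87 mm; the plate slides along +x on its top. Origin on the underside. Two smooth walls, 24 mm high above the bench, funnel from 88 mm apart at x = -50 to 60 mm at x = -24, where the aluminium rails begin (60 mm apart at the floor, 44 at the top; 4 mm play each side of the plate).
- dock_landing (a point): Point on top of the dock's base, 12 mm above the bench, in the open bay at the funnel's mouth (dock x = -78 mm, y = 0); axes as the dock. A plate whose underside centre is set down here lies flat, not touching the funnel's walls; from here it slides 121 mm along +x to home.
- dock_home (a point): Point on the channel's floor, 12 mm above the bench (dock x = 43 mm, y = 0), under the plate's centre when it is home, its leading end on the end stop (face at dock x = 75 mm, rising to 30 mm above the bench, a black contact block on it to 41 mm). The relay's centre is then 42 mm above this point. Rail tops are 12 mm above it.
- catch (a joint): Sprung catch in the dock's left (+y) rail, in m: 0 = out in the channel (shut), up to 0.016 pushed aside to +y. Its tooth stands 14 mm into the channel at dock x = -22 to 8 mm, ramp to the open end; the sliding plate pushes it aside (spring 1 to 3 N, 2 to 6 N of push) and it springs back behind the plate at home. Black thumb tab outside the rail at y = 49 mm, 30 mm above the bench.

How it is judged:
By the outcome, as a careful person would: the job done as asked, in the order asked, and still so for the second after the job is handed in, with the robot touching nothing.
It also fails if it takes over 42 s, if anything falls off the work surface, if the arm or the gripper's body presses on something with over 40 N, if the wrist force passes 120 N, or if a joint passes its speed limit or range.

## Working session

There is one attempt and no reset: what is moved stays moved. The work goes in short steps, Python scripts to look and compute and a tool call to move; the robot and the scene stay as the last step left them, time stands still between calls to the robot, and variables do not carry over. Pictures are saved under pics/ and viewed, at most 10 in all, crops included, and the job is handed in when it is done.

Besides the shell and the picture viewer there is one more tool, called after "Call:" as a command line: name --argument value ..., lists and objects as JSON in quotes. carry_out: Moves the arm, as the interface text tells. Its arguments: {"type":"object","properties":{"targets":{"type":"array","items":{"type":"object","properties":{"x":{"type":"number"},"y":{"type":"number"},"z":{"type":"number"},"wx":{"type":"number"},"wy":{"type":"number"},"wz":{"type":"number"},"grip":{"type":"number"}}}}},"required":["targets"]}

```bash
mkdir -p pics; ls; python3 - <<'E'
from plant import manip
import cv2,numpy as np
s=manip.get_state();print(s['time_s'],s['tcp_pos'],s['ee_rot'],s['opening'],manip.tips_ahead)
ims=[]
for n in("scene","top"):
    p,d=manip.camera(n);np.savez(f'pics/{n}0.npz',p=p,d=d);c=manip.calibration(n)
    print(n,np.round(c['K'],1).tolist(),np.round(c['distortion'],3),np.round(c['extrinsics'],3).tolist())
    cv2.imwrite(f'pics/{n}0.png',p[...,::-1])
E
```

```text
pics
0.0 [ 0.22289693 -0.63672969  0.25262547] [ 9.85858486e-01  1.67578762e-01 -1.57590418e-04 -6.15221293e-04] 0.08563035753829452 0.022
scene [[445.6, 0.0, 267.5], [0.0, 445.6, 196.5], [0.0, 0.0, 1.0]] [-0.147  0.     0.     0.     0.   ] [[-0.722, -0.692, -0.026, 0.463], [-0.282, 0.328, -0.901, 0.201], [0.632, -0.643, -0.432, 1.112], [0.0, 0.0, 0.0, 1.0]]
top [[346.9, 0.0, 258.1], [0.0, 346.9, 197.5], [0.0, 0.0, 1.0]] [-0.089  0.     0.     0.     0.   ] [[0.001, -1.0, -0.027, 0.085], [-0.993, 0.003, -0.121, 0.567], [0.121, 0.027, -0.992, 0.948], [0.0, 0.0, 0.0, 1.0]]
```

View pics/scene0.png

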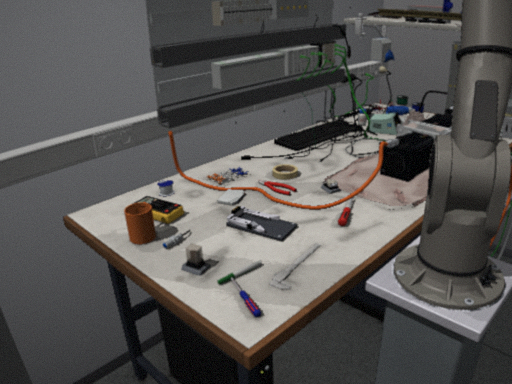

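View pics/top0.png

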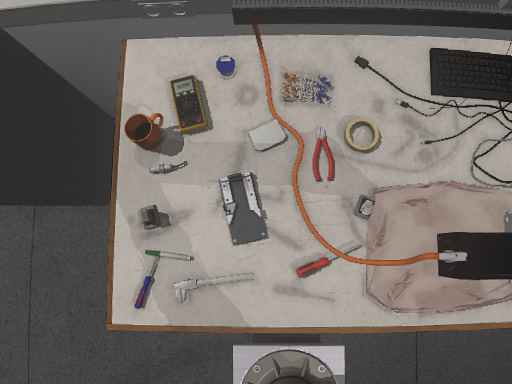

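The scene view shows the relay carrier at (197,258), the dock at (262,222) and the hood carrier at (330,185). In the top view the relay is at about (152,217), the dock spans (240,175) to (245,242) with its open end down, and the hood is at (366,206). Next I'll get coarse positions.

```bash
cat > h.py <<'E'
import numpy as np,cv2
from plant import manip
def ray(c,uv):
    uv=np.asarray(uv,float).reshape(-1,1,2)
    n=cv2.undistortPoints(uv,c['K'],np.array(c['distortion'],float)).reshape(-1,2)
    E=np.array(c['extrinsics']);R,t=E[:3,:3],E[:3,3]
    return -R.T@t,np.c_[n,np.ones(len(n))]@R
def onz(c,uv,z):
    o,d=ray(c,uv);return o+d*((z-o[2])/d[:,2])[:,None]
def cloud(c,d):
    v,u=np.mgrid[:d.shape[0],:d.shape[1]]
    o,r=ray(c,np.c_[u.ravel(),v.ravel()])
    return (o+r*d.reshape(-1,1)).reshape(*d.shape,3)
E
python3 - <<'E'
from h import *
c=manip.calibration('top');f=np.load('pics/top0.npz');P=cloud(c,f['d'])
print(onz(c,[[152,217],[366,206]],0.01).round(3), onz(c,[[240,175],[245,242],[222,180],[259,172],[230,245],[268,236]],.012).round(3))
for n,(u,v) in dict(relay=(148,212),table=(200,215),dock=(245,225),cable=(297,180)).items(): print(n,P[v,u].round(3))
up=cv2.resize(f['p'][160:260,120:280],None,fx=5,fy=5,interpolation=cv2.INTER_CUBIC);cv2.imwrite('pics/topc.png',up[...,::-1])
w=manip.calibration('wrist');s=manip.get_state()
from scipy.spatial.transform import Rotation as R
E=np.array(w['extrinsics']);T=np.eye(4);T[:3,:3]=R.from_quat(s['ee_rot']).as_matrix();T[:3,3]=s['tcp_pos']
print((E@T).round(3).tolist(),np.round(w['K'],1).tolist(),R.from_quat(s['ee_rot']).as_matrix().round(3).tolist())
E
```

```text
[[ 0.514  0.397  0.01 ]
 [ 0.545 -0.228  0.01 ]] [[0.637 0.138 0.012]
 [0.442 0.122 0.012]
 [0.623 0.191 0.012]
 [0.646 0.082 0.012]
 [0.433 0.165 0.012]
 [0.459 0.056 0.012]]
relay [0.525 0.393 0.057]
table [0.521 0.256 0.   ]
dock [0.491 0.122 0.014]
cable [ 0.622 -0.029  0.013]
[[-0.001, 1.0, -0.001, -0.001], [-0.953, -0.002, -0.302, 0.037], [-0.302, 0.001, 0.953, 0.137], [0.0, 0.0, 0.0, 1.0]] [[318.7, 0.0, 259.8], [0.0, 318.7, 195.4], [0.0, 0.0, 1.0]] [[0.944, 0.33, -0.0], [0.33, -0.944, 0.001], [-0.0, -0.001, -1.0]]
```

View pics/topc.png

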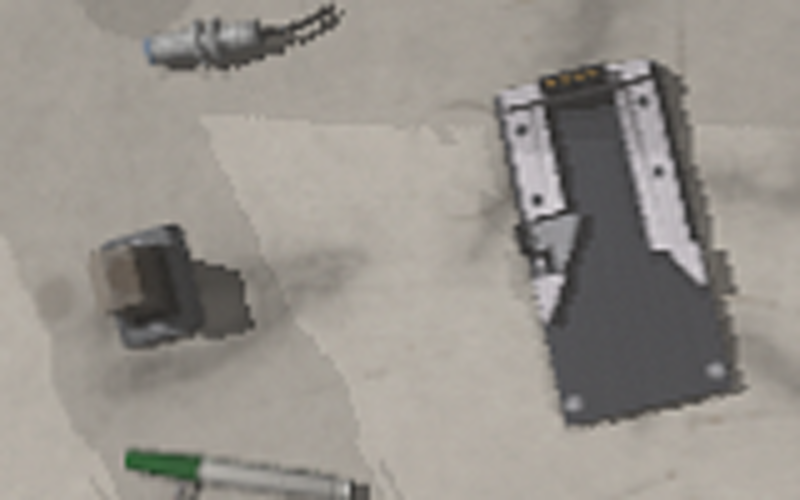

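The crop shows the relay carrier at about (150,285) and the dock with its end stop at (575,80), catch tooth at (555,245) and open end at (650,400). Its axis is yawed about +0.2 rad. I'll move so the wrist camera sees both.

Call:
carry_out --targets '[{"x":3,"y":4.2,"grip":-1},{"x":3,"y":4.2},{"x":3,"y":4.2},{"x":3,"y":4.2},{"x":3,"y":4.2},{"x":3,"y":4.2},{"x":3,"y":4.2},{"x":3,"y":4.2},{"x":3,"y":4.2},{"x":3,"y":4.2},{"x":0.4,"y":4.2},{"x":0.4,"y":4.2},{"x":0.4,"y":4.2},{"x":0.4,"y":4.2},{"x":0.4,"y":4.2},{"x":0.4,"y":4.2},{"x":0.4,"y":4.2},{"x":0.4,"y":4.2},{"x":0.4,"y":4.2},{"x":0.4,"y":4.2}]'

```text
$.targets[0]: bad value
```

```bash
cat > shot.py <<'E'
import sys;from h import *
import pickle
n=sys.argv[1];cam=sys.argv[2] if len(sys.argv)>2 else 'wrist'
c=manip.calibration(cam);p,d=manip.camera(cam)
pickle.dump((c,p,d),open(f'pics/{n}.pkl','wb'));cv2.imwrite(f'pics/{n}.png',p[...,::-1])
s=manip.get_state();print(s['time_s'],s['tcp_pos'],s['joint_positions'])
E
python3 shot.py A
```

```text
0.15 [ 0.22294568 -0.6368309   0.25279327] [ 1.08453945  0.42658024  0.07384317  1.60642191 -0.03412429  1.11078355
 -0.0670877 ]
```

View pics/A.png

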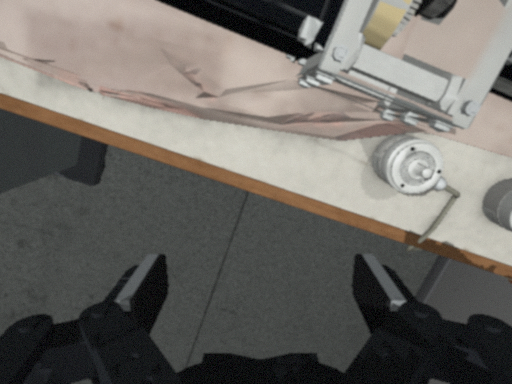

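The move was refused, probably because every row needs all fields. The picture shows the start place, with a metal frame ahead at (400,70). I'll check its height before crossing it.

```bash
python3 - <<'E'
from h import *;import pickle
c,p,d=pickle.load(open('pics/A.pkl','rb'));P=cloud(c,d)
m=(d>0);m[250:]=0
z=np.where(m,P[...,2],-1);i=np.unravel_index(z.argmax(),z.shape);print(i,P[i])
for u,v in((400,70),(340,60),(450,110),(310,30),(415,160),(300,5)):print(u,v,P[v,u].round(3))
f=np.load('pics/top0.npz');P=cloud(manip.calibration('top'),f['d']);m=(f['d']>0)&(P[...,0]<.8)&(P[...,0]>.3)
for a in np.arange(-.65,.5,.1):
    k=m&(abs(P[...,1]-a)<.05); print(a.round(2),np.percentile(P[k][:,2],99.8).round(3) if k.any() else 0)
E
```

```text
(np.int64(111), np.int64(474)) [ 0.33230411 -0.7482797   0.15626098]
400 70 [ 0.344 -0.7    0.133]
340 60 [ 0.332 -0.653  0.154]
450 110 [ 0.33  -0.742  0.141]
310 30 [ 0.345 -0.63   0.14 ]
415 160 [ 0.288 -0.781  0.054]
300 5 [ 0.357 -0.619  0.137]
-0.65 0.043
-0.55 0.14
-0.45 0.173
-0.35 0.181
-0.25 0.134
-0.15 0.068
-0.05 0.028
0.05 0.025
0.15 0.042
0.25 0.038
0.35 0.1
0.45 0.101
```

Call:
carry_out --targets '[{"x":0,"y":0,"z":3,"wx":0,"wy":0,"wz":0,"grip":-1}]'

```text
time_s: 0.28
tcp_pos: [0.2227, -0.6359, 0.2811]
ee_rot: [0.986, 0.168, -0.001, -0.002]
ft_force: [0.6, 0.0, 1.2]
opening: 0.0855
gripper_force: 0.0
```

Call:
carry_out --targets '[{"x":3,"y":4.2,"z":0,"wx":0,"wy":0,"wz":0,"grip":-1},{"x":3,"y":4.2,"z":0,"wx":0,"wy":0,"wz":0,"grip":-1},{"x":3,"y":4.2,"z":0,"wx":0,"wy":0,"wz":0,"grip":-1},{"x":3,"y":4.2,"z":0,"wx":0,"wy":0,"wz":0,"grip":-1},{"x":3,"y":4.2,"z":0,"wx":0,"wy":0,"wz":0,"grip":-1},{"x":3,"y":4.2,"z":0,"wx":0,"wy":0,"wz":0,"grip":-1},{"x":3,"y":4.2,"z":0,"wx":0,"wy":0,"wz":0,"grip":-1},{"x":3,"y":4.2,"z":0,"wx":0,"wy":0,"wz":0,"grip":-1},{"x":3,"y":4.2,"z":0,"wx":0,"wy":0,"wz":0,"grip":-1},{"x":3,"y":4.2,"z":0,"wx":0,"wy":0,"wz":0,"grip":-1},{"x":0.4,"y":4.2,"z":0,"wx":0,"wy":0,"wz":0,"grip":-1},{"x":0.4,"y":4.2,"z":0,"wx":0,"wy":0,"wz":0,"grip":-1},{"x":0.4,"y":4.2,"z":0,"wx":0,"wy":0,"wz":0,"grip":-1},{"x":0.4,"y":4.2,"z":0,"wx":0,"wy":0,"wz":0,"grip":-1},{"x":0.4,"y":4.2,"z":0,"wx":0,"wy":0,"wz":0,"grip":-1},{"x":0.4,"y":4.2,"z":0,"wx":0,"wy":0,"wz":0,"grip":-1},{"x":0.4,"y":4.2,"z":0,"wx":0,"wy":0,"wz":0,"grip":-1},{"x":0.4,"y":4.2,"z":0,"wx":0,"wy":0,"wz":0,"grip":-1},{"x":0.4,"y":4.2,"z":0,"wx":0,"wy":0,"wz":0,"grip":-1},{"x":0,"y":0,"z":0,"wx":0,"wy":0,"wz":0,"grip":-1}]'

```text
time_s: 2.78
tcp_pos: [0.5585, 0.1645, 0.283]
ee_rot: [0.985, 0.17, -0.0, -0.001]
ft_force: [-0.5, -0.6, -0.1]
opening: 0.0852
gripper_force: 0.0
```

```bash
python3 shot.py B
```

```text
2.825 [0.55868496 0.16224358 0.28292575] [-0.0488431   0.27800485 -0.41632064  1.76408004  0.12267946  1.12568863
 -1.73548224]
```

View pics/B.png

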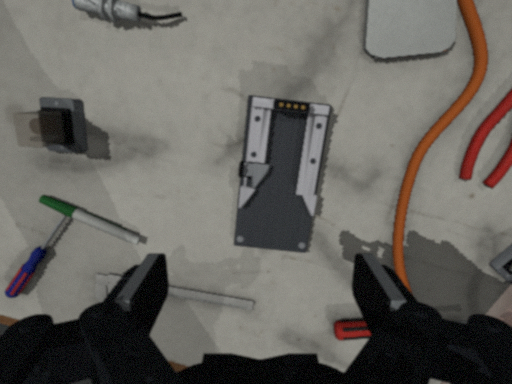

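B shows the relay carrier at (62,125), with its plate's front edge from (40,97) to (80,100). The dock spans (248,97)-(330,105) at the stop to (235,245)-(308,251) at the open end, with the tooth at (258,180). I'll take a second view nearer the relay.

Call:
carry_out --targets '[{"x":0,"y":4,"z":0,"wx":0,"wy":0,"wz":0,"grip":-1},{"x":0,"y":4,"z":0,"wx":0,"wy":0,"wz":0,"grip":-1},{"x":0,"y":4,"z":0,"wx":0,"wy":0,"wz":0,"grip":-1},{"x":0,"y":4,"z":0,"wx":0,"wy":0,"wz":0,"grip":-1},{"x":0,"y":4,"z":0,"wx":0,"wy":0,"wz":0,"grip":-1},{"x":0,"y":0,"z":0,"wx":0,"wy":0,"wz":0,"grip":-1}]'

```text
time_s: 3.58
tcp_pos: [0.5583, 0.363, 0.2828]
ee_rot: [0.986, 0.169, -0.0, -0.0]
ft_force: [0.2, -0.6, 0.2]
opening: 0.0858
gripper_force: 0.0
```

```bash
python3 shot.py C; python3 - <<'E'
from h import *;import pickle
f=lambda n:pickle.load(open(f'pics/{n}.pkl','rb'))
def crop(n,u,v,w,h,k): return cv2.resize(f(n)[1][v:v+h,u:u+w],None,fx=k,fy=k,interpolation=cv2.INTER_CUBIC)
c,_,_=f('C')
def proj(X):
    r=cv2.Rodrigues(np.array(c['extrinsics'])[:3,:3])[0];return cv2.projectPoints(np.array([X],float),r,np.array(c['extrinsics'])[:3,3],c['K'],np.array(c['distortion'],float))[0].ravel()
a=proj((.515,.397,.03));b=proj((.54,.13,.012));print(a,b)
u,v=int(a[0])-50,int(a[1])-50;u2,v2=int(b[0])-50,int(b[1])-90
print('relayC',u,v,'dockC',u2,v2)
L=np.vstack([crop('B',10,85,100,75,4),crop('C',u,v,100,75,4)])
R=np.hstack([crop('B',225,90,110,170,3.5)]);cv2.imwrite('pics/relayBC.png',L[...,::-1]);
cv2.imwrite('pics/dockB.png',R[...,::-1]);print(L.shape,R.shape)
E
```

```text
3.625 [0.5589677  0.36096238 0.28278356] [-0.32948943  0.42616167 -0.46470216  1.56972012  0.20040187  1.1940806
 -2.06571456]
[220.80345372 186.30418871] [419.77205717 229.52363456]
relayC 170 136 dockC 369 139
(600, 400, 3) (595, 385, 3)
```

View pics/C.png

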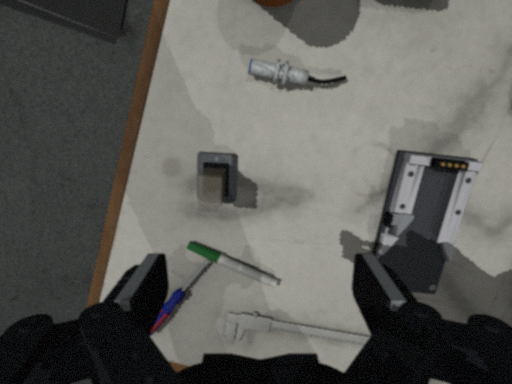

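View pics/dockB.png

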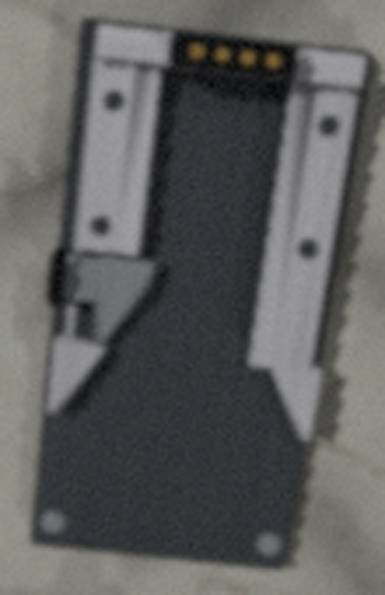

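C shows the relay carrier at (217,178), seen almost from above, and the dock at (430,215). The dock crop shows the base front corners at (35,540) and (290,565), funnel tips at (50,412) and (305,440), and the right rail's inner top edge from (290,80) to (250,365).

View pics/relayBC.png

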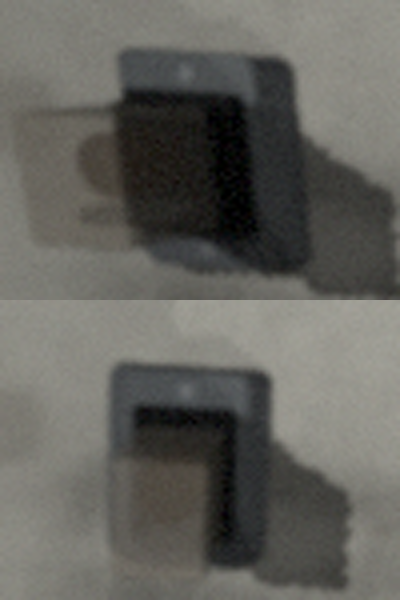

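```bash
python3 - <<'E'
from h import *;import pickle
c,p,d=pickle.load(open('pics/B.pkl','rb'))
def w(X,Y,z): return onz(c,[[225+(X+.5)/3.5-.5,90+(Y+.5)/3.5-.5]],z)[0]
pts=dict(FL=(35,540,.012),FR=(290,565,.012),sL=(52,521,.013),sR=(268,545,.013),tipL=(50,412,.024),tipR=(305,440,.024),
 riR1=(290,85,.024),riR0=(248,363,.024),riL1=(160,72,.024),riL0=(141,255,.024),BL=(95,22,.03),BR=(368,52,.03),
 p1=(197,50,.041),p4=(273,60,.041))
W={k:w(*v) for k,v in pts.items()}
for k in W:print(k,W[k].round(4))
n=lambda a,b:np.linalg.norm(W[a]-W[b]).round(4)
for a,b in(('FL','FR'),('sL','sR'),('tipL','tipR'),('BL','BR')):
    e=W[a]-W[b];print(a,b,n(a,b),'mid',((W[a]+W[b])/2).round(4),'yaw',np.arctan2(-e[0],e[1]).round(3))
e=W['riR1']-W['riR0'];print('rail yaw',np.arctan2(e[1],e[0]).round(3));e=W['riL1']-W['riL0'];print(np.arctan2(e[1],e[0]).round(3))
P=cloud(c,d)
for X,Y in((180,400),(180,480),(110,180),(320,180),(200,200)):
    print('depth',P[int(90+Y/3.5),int(225+X/3.5)].round(4))
E
```

```text
FL [0.4385 0.1573 0.012 ]
FR [0.4614 0.0605 0.012 ]
sL [0.4488 0.1537 0.013 ]
sR [0.4669 0.072  0.013 ]
tipL [0.4945 0.169  0.024 ]
tipR [0.5152 0.0783 0.024 ]
riR1 [0.6294 0.1305 0.024 ]
riR0 [0.5355 0.1085 0.024 ]
riL1 [0.619  0.1723 0.024 ]
riL0 [0.5595 0.1575 0.024 ]
BL [0.6268 0.1974 0.03  ]
BR [0.6474 0.1117 0.03  ]
p1 [0.6297 0.1645 0.041 ]
p4 [0.6348 0.141  0.041 ]
FL FR 0.0995 mid [0.4499 0.1089 0.012 ] yaw 0.232
sL sR 0.0837 mid [0.4578 0.1129 0.013 ] yaw 0.219
tipL tipR 0.093 mid [0.5048 0.1237 0.024 ] yaw 0.224
BL BR 0.0881 mid [0.6371 0.1545 0.03  ] yaw 0.236
rail yaw 0.23
0.243
depth [0.5105 0.1244 0.0116]
depth [0.4797 0.113  0.0105]
depth [0.58   0.1761 0.022 ]
depth [0.604  0.1095 0.0248]
depth [0.5822 0.1431 0.0103]
```

The crops show the plate's bottom outline in C at (112,65), (272,72) and (268,262), and in B at (120,48), (297,60) and (308,272). The clear case's top is at about (112,156)-(207,275) in C, with its left side at (15,112)-(35,248) in B.

```bash
python3 - <<'E'
from h import *;import pickle
f=lambda n:pickle.load(open(f'pics/{n}.pkl','rb'))
cb,pb,db=f('B');cc,pc,dc=f('C')
q=lambda X,Y,u,v:[u+(X+.5)/4-.5,v+(Y+.5)/4-.5]
B=lambda X,Y:q(X,Y,10,85)
C=lambda X,Y:q(X,Y,170,136)
def pr(n,c,g,pts,z):
    W=onz(c,[g(*a) for a in pts],z);print(n,W[:,:2].round(4).tolist(),'sides',np.linalg.norm(np.diff(W[:,:2],axis=0),axis=1).round(4));return W
W=pr('plateC',cc,C,[(112,65),(272,72),(268,262)],0);print('centre',((W[0]+W[2])/2).round(4),'yaw',np.arctan2(*(W[1]-W[2])[[1,0]]),np.arctan2(-(W[0]-W[1])[0],(W[0]-W[1])[1]))
W=pr('plateB',cb,B,[(120,48),(297,60),(308,272)],0);print('centre',((W[0]+W[2])/2).round(4),'yaw',np.arctan2(*(W[1]-W[2])[[1,0]]),np.arctan2(-(W[0]-W[1])[0],(W[0]-W[1])[1]))
W=pr('topC',cc,C,[(113,157),(207,158),(207,275),(113,270)],.066);print(W.mean(0).round(4))
def tri(a,b):
    o1,d1=ray(cb,[a]);o2,d2=ray(cc,[b]);A=np.c_[d1[0],-d2[0]];s=np.linalg.lstsq(A,o2-o1,rcond=None)[0]
    x,y=o1+d1[0]*s[0],o2+d2[0]*s[1];return ((x+y)/2).round(4),np.linalg.norm(x-y).round(4)
print('case top L',tri(B(15,110),C(113,157)),tri(B(35,248),C(113,270)))
print('plate corner',tri(B(120,48),C(112,65)),tri(B(297,60),C(272,72)))
Bd=lambda X,Y:[225+(X+.5)/3.5-.5,90+(Y+.5)/3.5-.5]
print('dock BL/BR',tri(Bd(93,22),[399,151]),tri(Bd(368,52),[480,160]))
P=cloud(cc,dc)
for X,Y in((160,240),(160,200),(190,85),(130,120)):
    u,v=C(X,Y);print('depth',P[round(v),round(u)].round(4))
E
```

```text
plateC [[0.5393, 0.439], [0.554, 0.3904], [0.493, 0.3718]] sides [0.0508 0.0638]
centre [0.5162 0.4054 0.    ] yaw 0.2960771158838091 0.293899550943716
plateB [[0.5403, 0.4391], [0.5546, 0.3881], [0.4914, 0.3735]] sides [0.0529 0.0649]
centre [0.5158 0.4063 0.    ] yaw 0.22796943468289332 0.2747864348019041
topC [[0.5303, 0.4234], [0.5385, 0.3993], [0.5064, 0.3893], [0.4991, 0.4144]] sides [0.0255 0.0336 0.0262]
[0.5186 0.4066 0.066 ]
case top L (array([0.5296, 0.4237, 0.0626]), np.float64(0.0006)) (array([0.4963, 0.4148, 0.062 ]), np.float64(0.0024))
plate corner (array([5.399e-01, 4.389e-01, 3.000e-04]), np.float64(0.0009)) (array([ 0.5535,  0.3904, -0.0045]), np.float64(0.0006))
dock BL/BR (array([0.6257, 0.1987, 0.0008]), np.float64(0.0011)) (array([0.648 , 0.1095, 0.0196]), np.float64(0.0003))
depth [0.5113 0.4041 0.0651]
depth [0.5221 0.4075 0.0642]
depth [0.5431 0.4133 0.0088]
depth [0.5259 0.4278 0.0085]
```

Sizes and heights agree: case top at about 0.065 m, and plate 51–53 × 64–65 mm. The relay's centre is (0.517, 0.406) with yaw about 0.28. I'll go there and stop just above it.

Call:
carry_out --targets '[{"x":-2.1,"y":2.25,"z":-3,"wx":0,"wy":0,"wz":-0.03,"grip":-1},{"x":-2.1,"y":2.25,"z":-3,"wx":0,"wy":0,"wz":-0.03,"grip":-1},{"x":0,"y":0,"z":-4,"wx":0,"wy":0,"wz":0,"grip":-1},{"x":0,"y":0,"z":-4,"wx":0,"wy":0,"wz":0,"grip":-1},{"x":0,"y":0,"z":-1,"wx":0,"wy":0,"wz":0,"grip":-1},{"x":0,"y":0,"z":0,"wx":0,"wy":0,"wz":0,"grip":-1}]'

```text
time_s: 4.38
tcp_pos: [0.5177, 0.405, 0.1337]
ee_rot: [0.991, 0.137, -0.0, 0.0]
ft_force: [0.3, 0.5, 0.8]
opening: 0.0855
gripper_force: 0.0
```

```bash
python3 shot.py D
```

```text
4.425 [0.51792925 0.40561614 0.13460455] [-0.44138334  0.55283266 -0.43667694  1.72290298  0.28179076  0.92708831
 -2.28634924]
```

View pics/D.png

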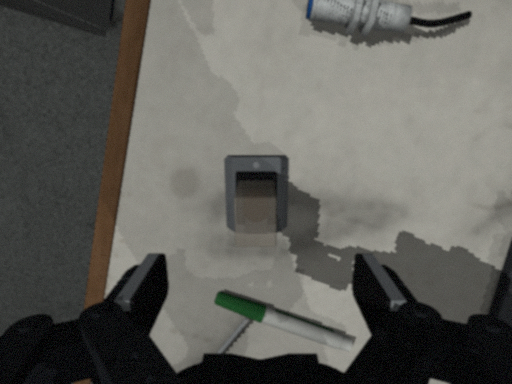

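D shows the relay at (256,195), square to and centred between the fingers, with the pen clear behind it. I'll descend and close.

Call:
carry_out --targets '[{"x":0,"y":0,"z":-3,"wx":0,"wy":0,"wz":0,"grip":-1},{"x":0,"y":0,"z":-3,"wx":0,"wy":0,"wz":0,"grip":-1},{"x":0,"y":0,"z":-1.5,"wx":0,"wy":0,"wz":0,"grip":-1},{"x":0,"y":0,"z":-1,"wx":0,"wy":0,"wz":0,"grip":-1},{"x":0,"y":0,"z":0,"wx":0,"wy":0,"wz":0,"grip":-1},{"x":0,"y":0,"z":0,"wx":0,"wy":0,"wz":0,"grip":1},{"x":0,"y":0,"z":0,"wx":0,"wy":0,"wz":0,"grip":1},{"x":0,"y":0,"z":0,"wx":0,"wy":0,"wz":0,"grip":1},{"x":0,"y":0,"z":0,"wx":0,"wy":0,"wz":0,"grip":1},{"x":0,"y":0,"z":0,"wx":0,"wy":0,"wz":0,"grip":1},{"x":0,"y":0,"z":0,"wx":0,"wy":0,"wz":0,"grip":1}]'

```text
time_s: 5.8
tcp_pos: [0.5173, 0.4062, 0.0489]
ee_rot: [0.99, 0.138, 0.0, -0.0]
ft_force: [-1.8, 0.0, 6.1]
opening: 0.0275
gripper_force: 60.0
```

Gripped at 27.5 mm. I'll lift and carry it to above the landing at (0.481, 0.116), yaw 0.235.

Call:
carry_out --targets '[{"x":0,"y":0,"z":2,"wx":0,"wy":0,"wz":0,"grip":1},{"x":0,"y":0,"z":3,"wx":0,"wy":0,"wz":0,"grip":1},{"x":-0.2,"y":-2,"z":1,"wx":0,"wy":0,"wz":-0.005,"grip":1},{"x":-0.4,"y":-3,"z":0,"wx":0,"wy":0,"wz":-0.005,"grip":1},{"x":-0.5,"y":-4,"z":0,"wx":0,"wy":0,"wz":-0.005,"grip":1},{"x":-0.5,"y":-4,"z":0,"wx":0,"wy":0,"wz":-0.005,"grip":1},{"x":-0.5,"y":-4,"z":0,"wx":0,"wy":0,"wz":-0.005,"grip":1},{"x":-0.5,"y":-4,"z":0,"wx":0,"wy":0,"wz":-0.005,"grip":1},{"x":-0.4,"y":-4,"z":0,"wx":0,"wy":0,"wz":-0.005,"grip":1},{"x":-0.4,"y":-2.5,"z":0,"wx":0,"wy":0,"wz":-0.005,"grip":1},{"x":-0.2,"y":-1.5,"z":0,"wx":0,"wy":0,"wz":0,"grip":1},{"x":0,"y":0,"z":0,"wx":0,"wy":0,"wz":0,"grip":1},{"x":0,"y":0,"z":0,"wx":0,"wy":0,"wz":0,"grip":1}]'

```text
time_s: 7.42
tcp_pos: [0.4812, 0.1168, 0.1085]
ee_rot: [0.993, 0.118, 0.0, -0.0]
ft_force: [-0.2, 0.7, -1.4]
opening: 0.0275
gripper_force: 59.3
```

```bash
python3 shot.py E; python3 - <<'E'
from h import *;import pickle
c,p,d=pickle.load(open('pics/E.pkl','rb'));P=cloud(c,d)
# rail tops: depth points 0.019..0.029 that are bright
s=manip.get_state();g=cv2.cvtColor(p,cv2.COLOR_RGB2GRAY)
a=.235;o=np.array([.4499,.1089]);ex=np.array([np.cos(a),np.sin(a)]);ey=np.array([-ex[1],ex[0]])
q=P[...,:2]-o;X=q@ex-.110;Y=q@ey
for x0 in np.arange(-.05,.09,.01):
    m=(d>0)&(abs(X-x0)<.004)&(P[...,2]>.017)&(P[...,2]<.035)&(abs(Y)<.07)
    y=Y[m];l=y[y>0];r=y[y<0]
    f=lambda t:np.percentile(t,[3,97]).round(4) if len(t)>5 else None
    print(x0.round(3),'L',f(l),'R',f(r))
b=(d>0)&(P[...,2]<.017)&(P[...,2]>.007)&(abs(Y)<.08)&(abs(X)<.11)
print('base z',np.median(P[b][:,2]),'y range',np.percentile(Y[b],[1,99]))
print(s['tcp_pos'],s['ft_force'],s['opening'])
t=np.array(s['tcp_pos'][:2])-o;print('TCP in dock',t@ex-.110,t@ey)
E
```

```text
7.475 [0.48114466 0.11701946 0.1084069 ] [-0.00687828  0.35862986 -0.42427272  2.10786252  0.22121739  0.7162496
 -1.90782263]
-0.05 L [0.0426 0.0494] R [-0.0461 -0.0389]
-0.04 L [0.0376 0.0491] R [-0.0461 -0.0342]
-0.03 L [0.0327 0.0489] R [-0.0458 -0.023 ]
-0.02 L [0.0273 0.0361] R [-0.0427 -0.0211]
-0.01 L [0.0215 0.0514] R [-0.0427 -0.0211]
0.0 L [0.0181 0.0515] R [-0.043  -0.0213]
0.01 L [0.0236 0.0451] R [-0.0429 -0.0214]
0.02 L [0.0237 0.0451] R [-0.043  -0.0215]
0.03 L [0.0234 0.045 ] R [-0.0433 -0.0215]
0.04 L [0.0235 0.0449] R [-0.0432 -0.0217]
0.05 L [0.0234 0.0448] R [-0.0434 -0.0219]
0.06 L None R None
0.07 L None R None
0.08 L None R None
0.09 L None R None
base z 0.01103164315810809 y range [-0.04773146  0.05024433]
[0.48114466 0.11701946 0.1084069 ] [ 0.40882891  0.38423837 -1.35819177] 0.0271432881298482
TCP in dock -0.0777235592777763 0.0006211892400282619
```

The rails' centreline is within 1 mm of the estimate, with yaw about 0.23 and base z 0.011. I'll lower onto the landing.

Call:
carry_out --targets '[{"x":0,"y":0,"z":-2,"wx":0,"wy":0,"wz":-0.006,"grip":1},{"x":0,"y":0.05,"z":-1.5,"wx":0,"wy":0,"wz":0,"grip":1},{"x":0,"y":0,"z":-0.7,"wx":0,"wy":0,"wz":0,"grip":1},{"x":0,"y":0,"z":-0.4,"wx":0,"wy":0,"wz":0,"grip":1},{"x":0,"y":0,"z":0,"wx":0,"wy":0,"wz":0,"grip":1},{"x":0,"y":0,"z":0,"wx":0,"wy":0,"wz":0,"grip":1}]'

```text
time_s: 8.22
tcp_pos: [0.4813, 0.1165, 0.0627]
ee_rot: [0.993, 0.115, 0.0, -0.0]
ft_force: [-0.5, -0.2, -1.3]
opening: 0.0274
gripper_force: 59.3
```

Call:
carry_out --targets '[{"x":0,"y":0,"z":-0.1,"wx":0,"wy":0,"wz":0,"grip":1},{"x":0,"y":0,"z":0,"wx":0,"wy":0,"wz":0,"grip":1}]'

```text
time_s: 8.48
tcp_pos: [0.4811, 0.1164, 0.0614]
ee_rot: [0.993, 0.115, 0.0, -0.0]
ft_force: [1.0, 0.2, -1.8]
opening: 0.0272
gripper_force: 59.3
```

Call:
carry_out --targets '[{"x":0,"y":0,"z":-0.1,"wx":0,"wy":0,"wz":0,"grip":1},{"x":0,"y":0,"z":0,"wx":0,"wy":0,"wz":0,"grip":1}]'

```text
time_s: 8.72
tcp_pos: [0.4811, 0.1164, 0.0608]
ee_rot: [0.993, 0.115, 0.0, 0.0]
ft_force: [-3.8, -1.3, 10.1]
opening: 0.0273
gripper_force: 60.6
```

Contact, at 10 N. I'll ease up slightly and slide the first 50 mm.

Call:
carry_out --targets '[{"x":0,"y":0,"z":0.05,"wx":0,"wy":0,"wz":0,"grip":1},{"x":0.97,"y":0.23,"z":0,"wx":0,"wy":0,"wz":0,"grip":1},{"x":0.97,"y":0.23,"z":0,"wx":0,"wy":0,"wz":0,"grip":1},{"x":0.97,"y":0.23,"z":0,"wx":0,"wy":0,"wz":0,"grip":1},{"x":0.97,"y":0.23,"z":0,"wx":0,"wy":0,"wz":0,"grip":1},{"x":0.97,"y":0.23,"z":0,"wx":0,"wy":0,"wz":0,"grip":1},{"x":0,"y":0,"z":0,"wx":0,"wy":0,"wz":0,"grip":1}]'

```text
time_s: 9.6
tcp_pos: [0.5307, 0.128, 0.0608]
ee_rot: [0.993, 0.115, 0.0, -0.0]
ft_force: [2.8, -1.3, 2.2]
opening: 0.0273
gripper_force: 59.9
```

Call:
carry_out --targets '[{"x":0.78,"y":0.18,"z":0,"wx":0,"wy":0,"wz":0,"grip":1},{"x":0.78,"y":0.18,"z":0,"wx":0,"wy":0,"wz":0,"grip":1},{"x":0.78,"y":0.18,"z":0,"wx":0,"wy":0,"wz":0,"grip":1},{"x":0.78,"y":0.18,"z":0,"wx":0,"wy":0,"wz":0,"grip":1},{"x":0.78,"y":0.18,"z":0,"wx":0,"wy":0,"wz":0,"grip":1},{"x":0.78,"y":0.18,"z":0,"wx":0,"wy":0,"wz":0,"grip":1},{"x":0.78,"y":0.18,"z":0,"wx":0,"wy":0,"wz":0,"grip":1},{"x":0,"y":0,"z":0,"wx":0,"wy":0,"wz":0,"grip":1}]'

```text
time_s: 10.6
tcp_pos: [0.5851, 0.1408, 0.0609]
ee_rot: [0.993, 0.115, 0.001, -0.0]
ft_force: [2.9, -1.5, 3.3]
opening: 0.0274
gripper_force: 59.8
```

Call:
carry_out --targets '[{"x":0.39,"y":0.09,"z":0,"wx":0,"wy":0,"wz":0,"grip":1},{"x":0.39,"y":0.09,"z":0,"wx":0,"wy":0,"wz":0,"grip":1},{"x":0.2,"y":0.05,"z":0,"wx":0,"wy":0,"wz":0,"grip":1},{"x":0,"y":0,"z":0,"wx":0,"wy":0,"wz":0,"grip":1}]'

```text
time_s: 11.1
tcp_pos: [0.5941, 0.1432, 0.0609]
ee_rot: [0.993, 0.115, 0.0, -0.0]
ft_force: [1.3, 0.1, 2.1]
opening: 0.0273
gripper_force: 59.8
```

Call:
carry_out --targets '[{"x":0.2,"y":0.05,"z":0,"wx":0,"wy":0,"wz":0,"grip":1},{"x":0,"y":0,"z":0,"wx":0,"wy":0,"wz":0,"grip":1}]'

```text
time_s: 11.35
tcp_pos: [0.5958, 0.1435, 0.0608]
ee_rot: [0.993, 0.115, -0.0, -0.0]
ft_force: [-1.0, -0.2, 3.9]
opening: 0.0274
gripper_force: 60.1
```

Call:
carry_out --targets '[{"x":0.15,"y":0.03,"z":0,"wx":0,"wy":0,"wz":0,"grip":1},{"x":0,"y":0,"z":0,"wx":0,"wy":0,"wz":0,"grip":1}]'

```text
time_s: 11.6
tcp_pos: [0.596, 0.1436, 0.0609]
ee_rot: [0.993, 0.115, -0.001, 0.0]
ft_force: [-11.0, -1.9, 15.4]
opening: 0.0274
gripper_force: 61.4
```

Call:
carry_out --targets '[{"x":0.1,"y":0.02,"z":0,"wx":0,"wy":0,"wz":0,"grip":1},{"x":0,"y":0,"z":0,"wx":0,"wy":0,"wz":0,"grip":1}]'

```text
time_s: 11.85
tcp_pos: [0.5962, 0.1437, 0.0609]
ee_rot: [0.993, 0.115, -0.002, 0.0]
ft_force: [-16.9, -3.1, 20.9]
opening: 0.0274
gripper_force: 62.4
```

Call:
carry_out --targets '[{"x":0.1,"y":0.02,"z":0,"wx":0,"wy":0,"wz":0,"grip":1},{"x":0,"y":0,"z":0,"wx":0,"wy":0,"wz":0,"grip":1}]'

```text
time_s: 12.1
tcp_pos: [0.5963, 0.1437, 0.061]
ee_rot: [0.993, 0.115, -0.003, 0.001]
ft_force: [-24.8, -5.1, 30.6]
opening: 0.0273
gripper_force: 63.4
```

It has stopped firmly on something at x = 0.596, with the force rising to about 25 N. I'll relieve most of that and check the catch by depth before letting go.

Call:
carry_out --targets '[{"x":-0.25,"y":-0.06,"z":0,"wx":0,"wy":0,"wz":0,"grip":1},{"x":0,"y":0,"z":0,"wx":0,"wy":0,"wz":0,"grip":1}]'

```text
time_s: 12.35
tcp_pos: [0.596, 0.1436, 0.0609]
ee_rot: [0.993, 0.115, -0.001, 0.0]
ft_force: [-8.0, -1.3, 11.3]
opening: 0.0271
gripper_force: 60.7
```

```bash
python3 shot.py F;python3 shot.py T top;python3 shot.py S scene; python3 - <<'E'
from h import *;import pickle
a=.23;o=np.array([.4497,.110]);ex=np.array([np.cos(a),np.sin(a)]);ey=np.array([-ex[1],ex[0]])
for n in 'FTS':
    c,p,d=pickle.load(open(f'pics/{n}.pkl','rb'));P=cloud(c,d)
    q=P[...,:2]-o;X=q@ex-.110;Y=q@ey
    for x0 in np.arange(-.03,.021,.006):
        m=(d>0)&(abs(X-x0)<.003)&(P[...,2]>.018)&(P[...,2]<.034)&(Y>0)&(Y<.07)
        print(n,x0.round(3),m.sum(),np.percentile(Y[m],[3,97]).round(4) if m.sum()>3 else None)
k=lambda n,u,v,w,h,f:cv2.resize(pickle.load(open(f'pics/{n}.pkl','rb'))[1][v:v+h,u:u+w],(400,300),interpolation=cv2.INTER_CUBIC)
def at(n):
    c=pickle.load(open(f'pics/{n}.pkl','rb'))[0];E=np.array(c['extrinsics'])
    return cv2.projectPoints(np.array([[.57,.15,.02]]),cv2.Rodrigues(E[:3,:3])[0],E[:3,3],c['K'],np.array(c['distortion'],float))[0].ravel().round()
for n in 'FTS':print(n,at(n))
E
```

```text
12.4 [0.59596079 0.14358393 0.06086189] [-0.06151586  0.57978646 -0.36536251  1.86820971  0.2916752   0.74740469
 -1.92798956]
12.45 [0.59595451 0.14357566 0.06085389] [-0.06153643  0.57980801 -0.365334    1.86818758  0.29165646  0.74746206
 -1.92796894]
12.5 [0.59594201 0.14356889 0.06085411] [-0.06152023  0.57982771 -0.36536     1.86815589  0.29165889  0.74756675
 -1.9280058 ]
F -0.03 0 None
F -0.024 0 None
F -0.018 0 None
F -0.012 0 None
F -0.006 0 None
F -0.0 0 None
F 0.006 22 [0.0449 0.0515]
F 0.012 43 [0.0417 0.0458]
F 0.018 129 [0.0369 0.0455]
T -0.03 0 None
T -0.024 0 None
T -0.018 0 None
T -0.012 0 None
T -0.006 0 None
T -0.0 0 None
T 0.006 0 None
T 0.012 0 None
T 0.018 0 None
S -0.03 6 [0.0375 0.0499]
S -0.024 3 None
S -0.018 4 [0.0312 0.0377]
S -0.012 15 [0.0282 0.0565]
S -0.006 14 [0.0237 0.0567]
S -0.0 12 [0.0175 0.0556]
S 0.006 15 [0.0035 0.0389]
S 0.012 20 [0.0009 0.0486]
S 0.018 24 [0.0034 0.0505]
F [237. 278.]
T [235. 197.]
S [250. 220.]
```

The depth data puts the tooth's inner edge and the tab back where they were when shut, so the catch has sprung behind the plate. I'll let go and rise.

Call:
carry_out --targets '[{"x":-0.05,"y":0,"z":0,"wx":0,"wy":0,"wz":0,"grip":0.4},{"x":0,"y":0,"z":0,"wx":0,"wy":0,"wz":0,"grip":0},{"x":0,"y":0,"z":0,"wx":0,"wy":0,"wz":0,"grip":-0.3},{"x":0,"y":0,"z":0,"wx":0,"wy":0,"wz":0,"grip":-0.3},{"x":0,"y":0,"z":0,"wx":0,"wy":0,"wz":0,"grip":-0.3},{"x":0,"y":0,"z":1.5,"wx":0,"wy":0,"wz":0,"grip":-0.3},{"x":0,"y":0,"z":3,"wx":0,"wy":0,"wz":0,"grip":-0.3},{"x":0,"y":0,"z":4,"wx":0,"wy":0,"wz":0,"grip":-0.3},{"x":0,"y":0,"z":4,"wx":0,"wy":0,"wz":0,"grip":-0.3},{"x":-1,"y":-3,"z":4,"wx":0,"wy":0,"wz":0,"grip":-0.3},{"x":-1,"y":-3,"z":3,"wx":0,"wy":0,"wz":0,"grip":-0.3},{"x":0,"y":0,"z":0,"wx":0,"wy":0,"wz":0,"grip":-0.3}]'

```text
time_s: 14.0
tcp_pos: [0.5771, 0.0813, 0.2593]
ee_rot: [0.994, 0.114, 0.002, 0.0]
ft_force: [1.2, 0.5, -0.5]
opening: 0.0556
gripper_force: 0.0
```

```bash
python3 shot.py G; python3 shot.py S2 scene; python3 - <<'E'
from h import *;import pickle
a=.23;o=np.array([.4497,.110]);ex=np.array([np.cos(a),np.sin(a)]);ey=np.array([-ex[1],ex[0]])
c,p,d=pickle.load(open('pics/G.pkl','rb'));P=cloud(c,d)
q=P[...,:2]-o;X=q@ex-.110;Y=q@ey
m=(d>0)&(P[...,2]>.07)&(P[...,2]<.085)&(abs(Y)<.04)&(X>-.05)&(X<.09);print('relay top',m.sum(),np.percentile(X[m],[3,97]),np.percentile(Y[m],[3,97]),np.median(P[m][:,2]))
m=(d>0)&(X>-.012)&(X<.004)&(Y>0)&(Y<.06)&(P[...,2]>.018);print('tooth',np.percentile(Y[m],[3,97]) if m.any() else None)
E_=np.array(c['extrinsics'])
r=lambda X:cv2.projectPoints(np.array([X],float),cv2.Rodrigues(E_[:3,:3])[0],E_[:3,3],c['K'],np.array(c['distortion'],float))[0].ravel()
u,v=r((.57,.14,.02));u=int(np.clip(u-80,0,352));v=int(np.clip(v-75,0,234));print(u,v)
A=cv2.resize(p[v:v+150,u:u+160],(600,562),interpolation=cv2.INTER_CUBIC);cv2.imwrite('pics/Gc.png',A[...,::-1])
E
```

```text
14.05 [0.57674095 0.08272282 0.25767315] [ 0.09379397  0.30080187 -0.42247738  1.79306613  0.13961516  1.07417533
 -1.72003287]
14.1 [0.57643975 0.08365668 0.25652899] [ 0.09263912  0.30250252 -0.42299473  1.79354593  0.13971697  1.07368923
 -1.72039315]
relay top 1071 [0.02359096 0.05589946] [-0.01481915  0.0108621 ] 0.07686919305798295
tooth [0.00027633 0.05069122]
127 85
```

View pics/Gc.png

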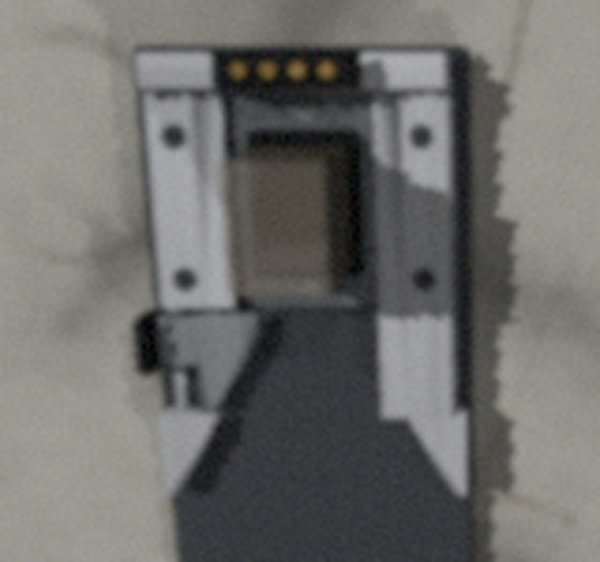

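The picture shows the plate home against the contact block, with its leading end at row 100. The tooth is fully out at (215,350), behind the plate's trailing end at row 310, and the gripper is clear. I'll hand in.

```bash
python3 -c "
from plant import manip
print(manip.close_job())"
```

```text
the job is handed in; nothing more can be done
None
```

The relay carrier is fully home in the dock with the catch shut behind it and the gripper clear; I left the hood carrier alone and handed the job in at about 14 s of the 42 s allowed (no verdict came back).

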